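Draw a stuck whistle head off its tuning slide

ROBOT

A 7-joint arm with a two-finger parallel gripper is mounted at the origin on the work surface. World frame = base frame: x ahead of the robot, y to its left, z up, the work surface at z = 0. Lengths are in m, angles in rad, forces in N, time in s.
With the tool pointing down it reaches from about 0.4 to 0.85 m from the base axis. Payload 10.4 kg.
Tool frame: the origin (TCP) lies at the very end of the fingers, on their centre line; the grasp point (between the pads) lies 19 mm behind it (manip.pinch_z is the distance from the TCP to the grasp point, in m); z points along the fingers, y is the line along which they close (so a half turn about z gives the same grasp; the last joint's range is limited). The gripper opens to 85 mm and grips with 20 to 120 N. Pads are 22 mm wide; open, the fingers measure 114 mm over their backs; the gripper's body (76 mm by 85 mm) begins 54 mm behind the grasp point. The pads swing forward as they close: fully open they stand 13 mm farther back than shut.
Start: joints at [-1.306, 0.332, -0.065, 1.46, 0.022, 1.35, -0.088], TCP at [0.177, 0.599, 0.231] pointing down, gripper open.
Joint ranges: [-2.6, 2.6], [-0.5, 2.12], [-1.47, 1.34], [0.16, 2.42], [-1.27, 4.41], [0.06, 2.06], [-2.6, 2.6]. Speed limits (rad/s): [2.22, 2.22, 2.79, 2.79, 3.14, 3.14, 3.14].

INTERFACE

Orientations are given as a unit quaternion [x, y, z, w].
In Python, from workcell import manip gives the robot as it stands. The module is installed in compiled form; this text tells all that it offers.
- The arm moves only by the shell command python3 -m creep 'ROWS' [OPENING] [FORCE]. ROWS is a JSON object of lists of equal length, an entry for each row: "slide": the shift along the tool's x, y, z in m, a list of three; "twist": the turn about the tool's z in degrees. A call has 1 to 8 rows; each row shifts and turns the commanded pose from where the row before left it, along the tool's axes as they then stand; what a row does not reach is not made up. A row lasts 1/8 s, in which the tool goes at most 62.5 mm and 10.7 degrees, less where a joint would pass 70% of its speed; a pose out of reach is approached as far as the arm can. A call with a gripper value outside its range is refused whole. OPENING is the opening in per cent of the stroke, from 0 (shut) to 100 (fully open), set as the call begins (- or left out, the last holds). The fingers move at their own pace and stop on an object; FORCE is the grip in N (left out, the last holds). Time passes only in rows, so rows that do not move let the fingers close. It gives the time, the measured TCP pose, the force, the opening and the grip force at its end, in the units of the state.
- manip.get_obs(): the state, without advancing time (a new reading comes with each control period).
- manip.camera(name): name is "scene" or "top" or "wrist"; returns (picture, depth): 400x640x3 uint8, blue, green, red; 400x640 float32, m along the optical axis (not along the pixel's ray), 0 where there is no reading.
- manip.camera_params(name): a dict with "intrinsics" (3x3 intrinsics, pixels), "R" (3x3) and "t" (3): a world point X has camera coordinates R X + t. Camera axes: x right, y down, z forward; pixel columns grow to the right and rows downward; lengths in m; the calibration is good to about 2 mm. A picture is of the moment at which its call begins: read the wrist's pose just before it. camera_params takes no time and is no camera call; for the wrist camera it gives the pose at the moment of the call.
- manip.hand_in(): hands the job in; it is judged then, once.
The state is a dict: "clock": time; "joint_pos": joint angles; "joint_velocities": joint speeds; "tau": joint torques, N m; "position": TCP position; "ee_rot": TCP orientation; "ft_force": force on the tool from outside, world axes, zero at the start; "torque": the same for the moment, N m; "grip_width": opening from 0.0 (shut) to 1.0 (fully open); "grasp_force": force on a finger pad.
Only numpy, scipy, OpenCV 4.12 (cv2) and the standard library are available. Lean on these libraries where they do the work, as an engineer would, in place of code of your own. Each camera call takes 0.05 s, during which the arm holds its last target. There are 200 camera calls.

TASK

The wooden whistle head has stuck on the brass tuning slide that stands loose in the bench clamp. Push the clamp's red-knobbed rod in to its middle click so that the jaws hold the slide (never on to the last click, which would dent the thin brass), then lift the head straight off, leaving the slide standing where it is in the clamp. Set the head down gently on the cork mat, standing upright on its open end, with the clamp still at its middle click and the other things on the desk left alone.

Things in the scene. Friction and masses are not known exactly. Their poses are not given: they have to be found in the camera images.
- clamp: Green tube clamp bolted to the desk, base 150 x 80 x 12 mm (x -103 to +47). Origin on the desk under the axis of the standing slide; its x axis is the direction in which the rod is pushed in, z up. Fixed V jaw on the +x side and sliding V jaw on the -x side of the slide, both 58 mm high; rod housing at x -90 to -58 mm, up to 83 mm high with its spring cap; the rod and knob reach out beyond it to -x.
- rod_knob (a point): Centre of the red round knob on the outer end of the clamp's rod: 31 mm in diameter, 21 mm long along the clamp's x axis, 40 mm above the desk. It lies 150 mm from the clamp's origin towards -x when the rod is out and moves with the rod. Nothing stands beside it: it can be pinched from above, across the rod.
- clamp_rod (a joint): Travel of the rod in m along the clamp's +x: 0 out (jaw open, about 9 mm off the slide), 0.014 middle click (sprung jaw holds the slide with about 8 N), 0.030 last click (hard clamping, for solid bar). A spring roller holds it at each click: it takes about 18 N to leave the first, about 30 N to pass the middle one. Beyond about 0.0125 it settles into the middle click by itself.
- slide_center (a point): Brass tuning slide (inner part), an upright tube 24 mm in diameter, 105 mm long, about 100 g; this point is on its axis half-way up. It stands loose on the clamp base, foot 12 mm above the desk. A 33 mm collar lies 54 to 58 mm above its foot; the 47 mm above that is a cork-lapped tenon, stuck inside the head with some 4 to 7 N, so that an unclamped slide comes up with the head.
- head_center (a point): Wooden whistle head (outer part), round, 34 mm in diameter, 130 mm long, about 90 g; this point is on its axis half-way up, z along the axis towards the beak. The lower 105 mm is a plain cylinder to grip, the top 25 mm a narrower dark beak. At the start it sits over the tenon, its open lower end on the slide's collar 70 mm above the desk; it must rise 47 mm to come off.
- mat: Square cork mat, 110 x 110 x 4 mm, fixed flat on the desk; origin at the centre of its underside, x and y along its edges.
- gauge_disc: Bystander: round steel gauge disc, 80 mm across, 8 mm thick, lying flat; origin at the centre of its underside.
- maple_plug: Bystander: cracked maple plug, 75 mm long and 25 mm thick, lying along its x axis; origin at the centre of its underside.
- tube_cutter: Bystander: brass tube cutter about 115 mm long and 22 mm high, lying with its feed knob towards its -x; origin on the desk near the middle of its C frame.
There are look-alikes about, which are no part of the job. There is more than one size of the part that bears head_center; the job needs the smallest.

How it is judged:
By the outcome, as a careful person would: the job done as asked, in the order asked, and still so for the second after the job is handed in, with the robot touching nothing.
It also fails if it takes over 59 s, if anything falls off the work surface, if the arm or the gripper's body presses on something with over 40 N, if the wrist force passes 120 N, or if a joint passes its speed limit or range.

## Working session

There is one attempt and no reset: what is moved stays moved. The work goes in short steps, Python scripts to look and compute and a shell command to move; the robot and the scene stay as the last step left them, time stands still between calls to the robot, and variables do not carry over. Pictures are saved under pics/ and viewed, at most 10 in all, crops included, and the job is handed in when it is done.

```bash
mkdir -p pics
python3 - <<'E'
from workcell import manip
import cv2,numpy as np
np.set_printoptions(precision=3,suppress=True)
o=manip.get_obs();print(o)
for n in("scene","top"):
    p,d=manip.camera(n);cv2.imwrite(f"pics/{n}0.png",p);np.save(f"pics/{n}0.npy",d)
    c=manip.camera_params(n);print(n,c)
print(manip.pinch_z)
E
```

```text
{'clock': 0.0, 'joint_pos': array([-1.306,  0.333, -0.065,  1.461,  0.022,  1.35 , -0.089]), 'joint_velocities': array([-0.   ,  0.   ,  0.   , -0.   , -0.   , -0.   ,  0.002]), 'tau': array([  0.001, -62.545,   0.049, -39.159,   0.016,   0.01 ,   0.   ]), 'position': array([0.177, 0.599, 0.231]), 'ee_rot': array([ 0.143,  0.99 , -0.001, -0.   ]), 'ft_force': array([-0.63 ,  0.418,  0.355]), 'torque': array([-0.022, -0.005,  0.017]), 'grasp_force': 0.0, 'grip_width': 0.9988282386411471}
scene {'intrinsics': array([[468.93 ,   0.   , 311.017],
       [  0.   , 468.93 , 195.443],
       [  0.   ,   0.   ,   1.   ]]), 'R': array([[ 0.653,  0.757,  0.01 ],
       [ 0.414, -0.347, -0.842],
       [-0.634,  0.554, -0.54 ]]), 't': array([-0.337, -0.184,  1.495])}
top {'intrinsics': array([[440.674,   0.   , 321.193],
       [  0.   , 440.674, 192.281],
       [  0.   ,   0.   ,   1.   ]]), 'R': array([[ 0.029, -0.999,  0.038],
       [-0.996, -0.032, -0.088],
       [ 0.089, -0.036, -0.995]]), 't': array([-0.095,  0.613,  1.007])}
0.0187
```

View pics/scene0.png

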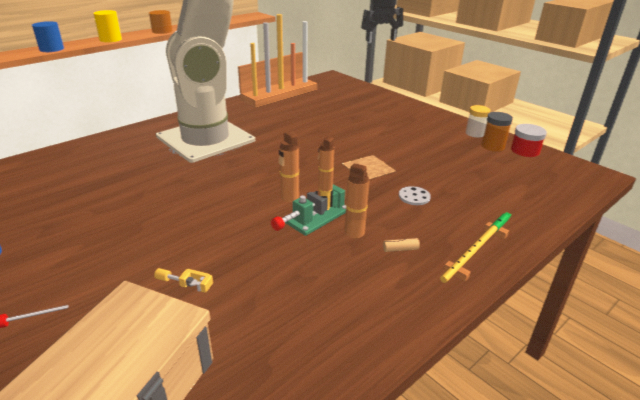

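View pics/top0.png

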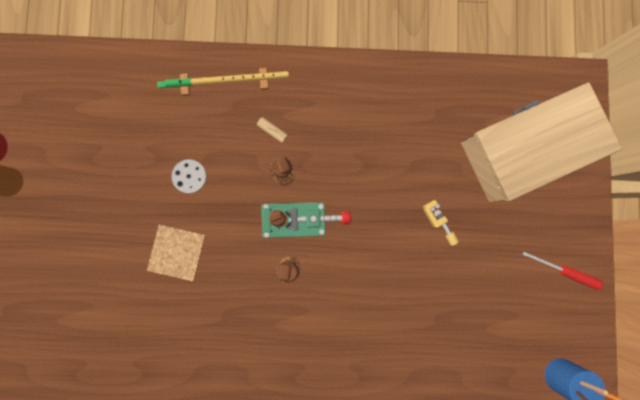

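The scene view shows the clamp with its red knob at about (279,222) and the stuck head at (326,150), with two taller look-alikes at (290,165) and (357,200). In the top view the head is at (278,218), the knob at (346,218), the mat at (176,253), the look-alikes at (281,168) and (287,270), and the disc at (189,176).

```bash
cat > h.py <<'E'
from workcell import manip
import cv2,numpy as np
np.set_printoptions(precision=4,suppress=True)
def cloud(n,d):
    c=manip.camera_params(n);K=c["intrinsics"];v,u=np.mgrid[:400,:640]
    X=np.stack([(u-K[0,2])/K[0,0]*d,(v-K[1,2])/K[1,1]*d,d],-1)
    return (X-c["t"])@c["R"]
def ray(n,u,v,z):
    c=manip.camera_params(n);r=c["R"].T@np.linalg.inv(c["intrinsics"])@[u,v,1];o=-c["R"].T@c["t"]
    return o+r*(z-o[2])/r[2]
def blobs(m,a=30):
    n,l,s,c=cv2.connectedComponentsWithStats(m.astype(np.uint8))
    return [(l==i,c[i],s[i]) for i in range(1,n) if s[i,4]>=a]
E
python3 - <<'E'
from h import *
p=cv2.imread("pics/top0.png");d=np.load("pics/top0.npy");P=cloud("top",d)
hsv=cv2.cvtColor(p,cv2.COLOR_BGR2HSV);H,S,V=[hsv[...,i].astype(int) for i in range(3)]
roi=np.zeros((400,640),bool);roi[130:300,130:380]=1
red=((H<5)|(H>174))&(S>180)&(V>120)&roi
for m,c,s in blobs(red,15): print("red",c,s,"cloud",np.median(P[m],0),"max z",P[m][:,2].max(),"ray z=.04",ray("top",*c,.05))
gr=(H>65)&(H<95)&(S>80)&roi
for m,c,s in blobs(gr,100):
    low=m&(P[...,2]<.03); r=cv2.minAreaRect(np.argwhere(low)[:,::-1].astype(np.float32));bx=cv2.boxPoints(r)
    print("green",s,r,[ray("top",*b,.012)[:2] for b in bx])
for m,c,s in blobs((P[...,2]>.1)&roi&(d>0),20):
    q=P[m];print("tall",c,s,q[:,2].max(),np.median(q[q[:,2]>q[:,2].max()-.01],0),q.min(0),q.max(0))
mat=(H>8)&(H<20)&(V>150)&(S<170)&roi
for m,c,s in blobs(mat,400):
    r=cv2.minAreaRect(np.argwhere(m)[:,::-1].astype(np.float32));print("mat",s,r,ray("top",*r[0],.004),[ray("top",*b,.004)[:2] for b in cv2.boxPoints(r)])
# scene check
p=cv2.imread("pics/scene0.png");d=np.load("pics/scene0.npy");P=cloud("scene",d)
hsv=cv2.cvtColor(p,cv2.COLOR_BGR2HSV);H,S,V=[hsv[...,i].astype(int) for i in range(3)]
red=((H<5)|(H>174))&(S>180)&(V>120)&roi
roi=np.zeros((400,640),bool);roi[120:250,250:400]=1
red=((H<5)|(H>174))&(S>180)&(V>120)&roi
for m,c,s in blobs(red,15): print("s red",c,s,np.median(P[m],0))
for m,c,s in blobs((P[...,2]>.1)&roi&(d>0),20): q=P[m];print("s tall",c,s,np.median(q,0),q.min(0),q.max(0))
E
```

```text
red [345.9149 217.3617] [341 212  10  12  94] cloud [ 0.5583 -0.1333  0.0521] max z 1.059881538986195 ray z=.04 [ 0.5578 -0.1335  0.05  ]
green [ 262  204   62   33 1063] ((296.3825378417969, 219.35862731933594), (31.88663673400879, 53.81071853637695), 88.15238952636719) [array([0.5846, 0.0466]), array([ 0.5927, -0.0809]), array([ 0.5171, -0.0855]), array([0.5095, 0.0413])]
tall [281.5588 168.8235] [270 157  24  25 442] 0.18198520776160826 [0.6562 0.0077 0.1767] [ 0.6309 -0.0103  0.1001] [0.6771 0.0371 0.182 ]
tall [277.9484 218.3452] [269 210  19  18 252] 0.20362973467997889 [0.5514 0.017  0.199 ] [ 0.5303 -0.0013  0.1053] [0.5644 0.0323 0.2036]
tall [288.217  270.6331] [277 259  24  24 447] 0.1808181782326425 [ 0.4421 -0.0021  0.177 ] [ 0.4188 -0.0327  0.1024] [0.4641 0.0145 0.1808]
mat [171 159  35  35 846] ((187.75, 175.75), (33.23401641845703, 33.941123962402344), 45.0) [0.6472 0.243  0.004 ] [array([0.6448, 0.2989]), array([0.7046, 0.2456]), array([0.6497, 0.1869]), array([0.5905, 0.2405])]
mat [ 146  224   59   58 2379] ((175.11766052246094, 252.02944946289062), (49.2347297668457, 49.96233367919922), 14.03624439239502) [0.466  0.2624 0.004 ] [array([0.4219, 0.3291]), array([0.5355, 0.3081]), array([0.5107, 0.195 ]), array([0.3971, 0.2172])]
s red [277.2286 222.9357] [271 216  14  15 140] [ 0.5655 -0.1428  0.0462]
s tall [289.1869 150.1734] [279 131  20  37 594] [ 0.4574 -0.017   0.1411] [ 0.4252 -0.0367  0.1001] [0.4704 0.0071 0.1788]
s tall [326.353  158.9476] [318 137  17  44 592] [0.5611 0.0045 0.1527] [ 0.5346 -0.0058  0.1002] [0.5702 0.0276 0.2007]
s tall [358.0183 182.9452] [347 163  23  39 712] [ 0.669  -0.0027  0.1421] [ 0.6381 -0.0143  0.1001] [0.6812 0.0305 0.1789]
```

```bash
python3 -m creep '{"slide":[[0,0,-0.01],[0,0,-0.01],[0,0,-0.01],[0,0,0],[0,0,0],[0,0,0],[0,0,0],[0,0,0]],"twist":[10,10,10,10,10,10,10,0]}' 100
cat >> h.py <<'E'
from scipy.spatial.transform import Rotation as Ro
def rel(x,y,z):
    o=manip.get_obs();R=Ro.from_quat(o["ee_rot"]).as_matrix()
    print("yaw of tool x",np.degrees(np.arctan2(R[1,0],R[0,0])),"shift",R.T@(np.array([x,y,z])-o["position"]))
E
python3 -c "
from h import *
rel(.558,-.1335,.15)"
```

```text
clock: 1.1
position: [0.1772, 0.5992, 0.2609]
ee_rot: [0.685, 0.729, -0.0, 0.0]
ft_force: [-0.3, -0.4, 0.2]
grip_width: 0.997
grasp_force: 0.0
yaw of tool x 93.58014972149728 shift [-0.7549  0.3343  0.1114]
```

```bash
python3 -m creep '{"slide":[[-0.047,0.021,0],[-0.047,0.021,0],[-0.047,0.021,0],[-0.047,0.021,0],[-0.047,0.021,0],[-0.047,0.021,0],[-0.047,0.021,0],[-0.047,0.021,0]],"twist":[0,0,0,0,0,0,0,0]}'
python3 -m creep '{"slide":[[-0.047,0.021,0],[-0.047,0.021,0],[-0.047,0.021,0],[-0.047,0.021,0],[-0.047,0.021,0],[-0.047,0.021,0],[-0.047,0.021,0],[-0.047,0.021,0]],"twist":[0,0,0,0,0,0,0,0]}'
python3 -m creep '{"slide":[[0,0,0],[0,0,0]],"twist":[0,0]}'
python3 - <<'E'
from h import *
rel(.558,-.1335,.15)
print(manip.camera_params("wrist"))
p,d=manip.camera("wrist");cv2.imwrite("pics/w1.png",p);np.save("pics/w1.npy",d);P=cloud("wrist",d)
hsv=cv2.cvtColor(p,cv2.COLOR_BGR2HSV);H,S,V=[hsv[...,i].astype(int) for i in range(3)]
red=((H<5)|(H>174))&(S>180)&(V>100)
for m,c,s in blobs(red,60): print("red",c,s,np.median(P[m],0),P[m].min(0),P[m].max(0))
E
```

```text
clock: 2.1
position: [0.3687, 0.2327, 0.2614]
ee_rot: [0.683, 0.73, 0.0, -0.0]
ft_force: [0.6, 0.2, -0.4]
grip_width: 1.001
grasp_force: 0.0
clock: 3.1
position: [0.5596, -0.1318, 0.2614]
ee_rot: [0.683, 0.731, 0.0, 0.0]
ft_force: [-0.2, 1.2, 0.5]
grip_width: 1.004
grasp_force: 0.0
clock: 3.35
position: [0.5586, -0.1304, 0.2609]
ee_rot: [0.684, 0.729, -0.0, -0.0]
ft_force: [0.4, 0.7, 0.3]
grip_width: 0.997
grasp_force: 0.0
yaw of tool x 93.65642861232817 shift [-0.003  -0.0007  0.1109]
{'intrinsics': array([[281.5697,   0.    , 320.8611],
       [  0.    , 281.5697, 198.6444],
       [  0.    ,   0.    ,   1.    ]]), 'R': array([[ 0.998 ,  0.0636,  0.0005],
       [ 0.0613, -0.9643,  0.2575],
       [ 0.0169, -0.257 , -0.9663]]), 't': array([-0.5488, -0.2019,  0.3636])}
red [316.7296 180.8616] [309 170  23  19 159] [ 0.5501 -0.1377  0.0508] [ 0.5429 -0.1569 -0.0011] [ 0.5745 -0.0657  0.4038]
```

View pics/w1.png

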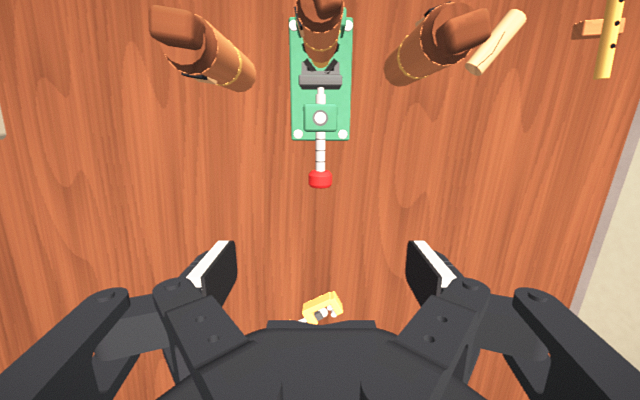

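The wrist view shows the knob at (320,180), the rod running straight up the picture to the head at (320,30), and the look-alikes on either side at (210,50) and (435,50), well clear.

Run:
```python
from h import *
p=cv2.imread("pics/w1.png");H,S,V=[cv2.cvtColor(p,cv2.COLOR_BGR2HSV)[...,i].astype(int) for i in range(3)]
m0=((H<6)|(H>172))&(S>200);m0[:150]=0;m0[210:]=0;m0[:,:290]=0;m0[:,350:]=0
d=np.load("pics/w1.npy");P=cloud("wrist",d)
for m,c,s in blobs(m0,60):
    print(c,s); x,y,w,h=s[:4]
    print(np.median(P[m],0),ray("wrist",x+w/2-.5,y+h/2-.5,.045),"L,R",ray("wrist",x,y+h/2,.045),ray("wrist",x+w,y+h/2,.045),"near/far",ray("wrist",320,y,.05),ray("wrist",320,y+h,.04))
# clamp green base direction
g=(H>65)&(H<95)&(S>80)
for m,c,s in blobs(g,500):
    ys=np.arange(60,138,8); L=[(np.where(m[y])[0].min(),np.where(m[y])[0].max()) for y in ys]
    for e in(0,1):
        q=np.array([ray("wrist",l[e],y,.012)[:2] for l,y in zip(L,ys)]); k=np.polyfit(q[:,1],q[:,0],1);print("edge slope",k, "x at knob",np.polyval(k,-.1335),"x at head",np.polyval(k,.0155))
```

```text
edge slope [-0.0615  0.5112] x at knob 0.5193880799267119 x at head 0.510225543784778
edge slope [-0.0571  0.5877] x at knob 0.5953361922426207 x at head 0.5868335936691429
```

```bash
python3 -m creep '{"slide":[[-0.003,-0.001,0.04],[0,0,0.05],[0,0,0.05],[0,0,0.05],[0,0,0.03],[0,0,0.017],[0,0,0],[0,0,0]],"twist":[0,0,0,0,0,0,0,0]}' 100
python3 -m creep '{"slide":[[0,0,0],[0,0,0],[0,0,0],[0,0,0],[0,0,0],[0,0,0],[0,0,0],[0,0,0]],"twist":[0,0,0,0,0,0,0,0]}' 20 60
python3 - <<'E'
from h import *
p,d=manip.camera("wrist");cv2.imwrite("pics/w2.png",p)
E
```

```text
clock: 4.4
position: [0.5589, -0.1336, 0.0257]
ee_rot: [0.685, 0.729, 0.001, 0.001]
ft_force: [-1.1, -1.0, 0.0]
grip_width: 0.997
grasp_force: 0.0
clock: 5.4
position: [0.5573, -0.1338, 0.0248]
ee_rot: [0.685, 0.728, -0.0, -0.001]
ft_force: [-6.3, 2.3, 10.9]
grip_width: 0.338
grasp_force: 58.4
```

View pics/w2.png

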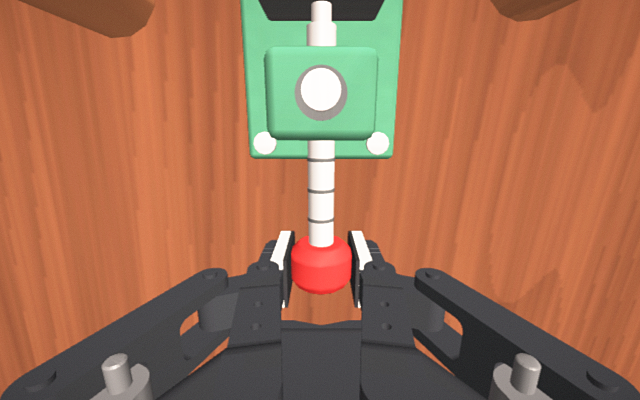

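The knob at (321,262) lies between the pads, but the width of 28.7 mm shows they hold it about 6 mm above its middle. I'll open, go lower and grip again.

```bash
python3 -m creep '{"slide":[[0,0,0],[0,0,0],[0,0,0.003],[0,0,0.003],[0,0,0]],"twist":[0,0,0,0,0]}' 55
python3 -m creep '{"slide":[[0,0,0],[0,0,0],[0,0,0],[0,0,0],[0,0,0],[0,0,0]],"twist":[0,0,0,0,0,0]}' 20 60
python3 -m creep '{"slide":[[0.002,0,0],[0.002,0,0],[0.002,0,0],[0.002,0,0],[0,0,0]],"twist":[0,0,0,0,0]}'
```

```text
clock: 6.08
position: [0.5578, -0.1337, 0.0179]
ee_rot: [0.685, 0.728, -0.0, -0.0]
ft_force: [0.4, -0.8, 0.8]
grip_width: 0.546
grasp_force: 0.0
clock: 6.82
position: [0.5572, -0.1338, 0.0185]
ee_rot: [0.685, 0.728, -0.0, -0.001]
ft_force: [-4.9, 0.5, 5.3]
grip_width: 0.333
grasp_force: 58.6
clock: 7.45
position: [0.5569, -0.1301, 0.0186]
ee_rot: [0.686, 0.727, -0.002, 0.002]
ft_force: [-0.2, -10.2, -1.0]
grip_width: 0.333
grasp_force: 59.9
```

```bash
python3 -m creep '{"slide":[[0.002,0,0],[0.001,0,0],[0,0,0],[0,0,0]],"twist":[0,0,0,0]}'
python3 -m creep '{"slide":[[0.002,0,0],[0,0,0],[0,0,0]],"twist":[0,0,0]}'
```

```text
clock: 7.95
position: [0.5566, -0.1237, 0.0185]
ee_rot: [0.685, 0.728, -0.001, -0.0]
ft_force: [-4.1, -3.1, 4.8]
grip_width: 0.336
grasp_force: 60.4
clock: 8.32
position: [0.5565, -0.1206, 0.0185]
ee_rot: [0.685, 0.728, -0.0, -0.001]
ft_force: [-5.8, -0.4, 8.5]
grip_width: 0.34
grasp_force: 60.7
```

```bash
python3 -m creep '{"slide":[[0.001,0,0],[0,0,0],[0,0,0]],"twist":[0,0,0]}'
python3 -m creep '{"slide":[[0,0,0],[0,0,0],[0,0,0],[0,0,0],[0,0,0]],"twist":[0,0,0,0,0]}' 90
python3 - <<'E'
from h import *
p,d=manip.camera("wrist");cv2.imwrite("pics/w3.png",p)
E
```

```text
clock: 8.7
position: [0.5565, -0.1204, 0.0185]
ee_rot: [0.685, 0.728, -0.0, -0.0]
ft_force: [-4.6, -2.2, 4.9]
grip_width: 0.335
grasp_force: 60.5
clock: 9.32
position: [0.5572, -0.1197, 0.0183]
ee_rot: [0.685, 0.728, 0.0, 0.0]
ft_force: [0.5, -0.1, 0.4]
grip_width: 0.901
grasp_force: 0.0
```

View pics/w3.png

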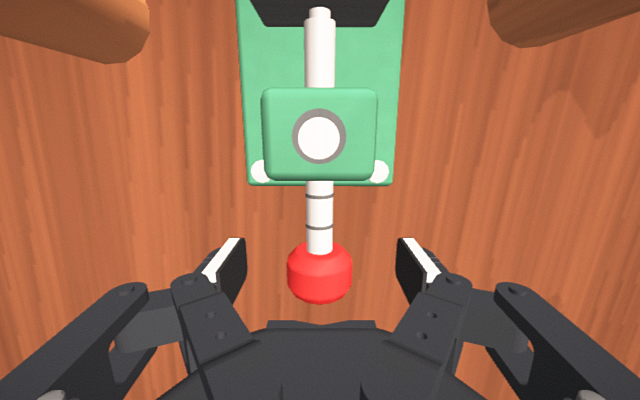

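The knob at (320,272) is free between the open pads, with two rod rings visible at (319,196) and (319,228) where there were three, so the rod went in by about 14 mm. I'll lift and measure the knob and the head.

```bash
python3 -m creep '{"slide":[[0,0,-0.02],[0,0,-0.04],[0,0,-0.06],[0,0,-0.06],[0,0,-0.06],[0,0,-0.005],[0,0,0],[0,0,0]],"twist":[0,0,0,0,0,0,0,0]}' 100
python3 - <<'E'
from h import *
p,d=manip.camera("wrist");cv2.imwrite("pics/w4.png",p);np.save("pics/w4.npy",d)
def knob(p,tag):
    H,S,V=[cv2.cvtColor(p,cv2.COLOR_BGR2HSV)[...,i].astype(int) for i in range(3)]
    m0=((H<4)|(H>174))&(S>200)&(V>90);m0[:140]=0;m0[230:]=0;m0[:,:295]=0;m0[:,345:]=0
    for m,c,s in blobs(m0,30):print(tag,c,s)
    return m0
knob(cv2.imread("pics/w1.png"),"w1")
knob(p,"w4")
print(manip.get_obs()["position"])
print(ray("wrist",320,187,.045),ray("wrist",320,180,.045))
p=cv2.resize(p[:240,200:440],None,fx=2.5,fy=2.5,interpolation=cv2.INTER_CUBIC);cv2.imwrite("pics/w4c.png",p)
E
```

```text
clock: 10.38
position: [0.5565, -0.1196, 0.2622]
ee_rot: [0.685, 0.728, -0.001, -0.001]
ft_force: [0.7, 1.0, 0.5]
grip_width: 1.0
grasp_force: 0.0
w1 [312.9355 183.0968] [309 175  12  13  31]
w4 [314.0938 181.0312] [311 174  11  12  32]
[ 0.5565 -0.1196  0.2621]
[ 0.5557 -0.1356  0.045 ] [ 0.5551 -0.1263  0.045 ]
```

View pics/w4c.png

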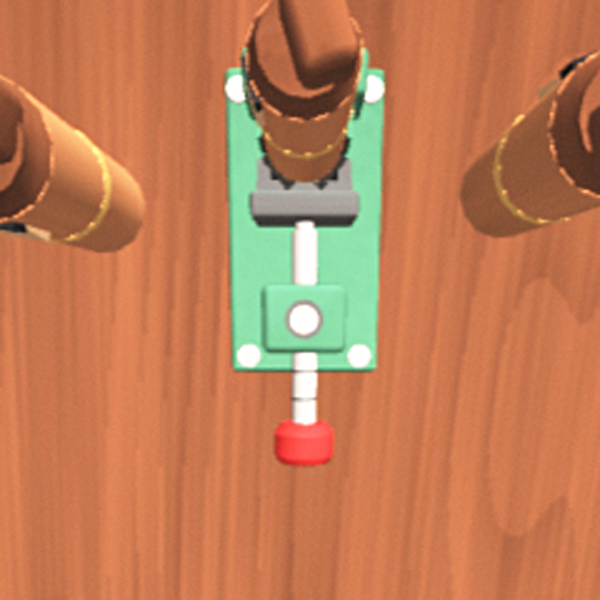

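The crop shows the sliding jaw (305,190) up against the slide, the knob at (303,442) well in, and the head standing upright at (305,60). Next I'll go over the head and grip it from above.

```bash
python3 -m creep '{"slide":[[0.035,0,0],[0.05,0,0],[0.04,0,0],[0.01,0,0],[0,0,0],[0,0,0]],"twist":[0,0,0,0,0,0]}' 100
python3 -c "
from h import *
rel(.549,.0155,.138)"
```

```text
clock: 11.18
position: [0.5488, 0.0132, 0.2631]
ee_rot: [0.686, 0.728, -0.0, 0.0]
ft_force: [-1.0, 0.0, -0.4]
grip_width: 1.005
grasp_force: 0.0
yaw of tool x 93.37521042858629 shift [0.0024 0.0004 0.1251]
```

```bash
python3 -m creep '{"slide":[[0.002,0,0.02],[0,0,0.04],[0,0,0.035],[0,0,0.02],[0,0,0.01],[0,0,0],[0,0,0]],"twist":[0,0,0,0,0,0,0]}' 100
python3 - <<'E'
from h import *
rel(.549,.0155,.138);print(manip.get_obs()["ft_force"])
p,d=manip.camera("wrist");q,e=manip.camera("scene")
cv2.imwrite("pics/w5.png",np.hstack([p[:,100:500],cv2.resize(q[100:260,230:390],(400,400))]))
E
```

```text
clock: 12.05
position: [0.5493, 0.0166, 0.1392]
ee_rot: [0.685, 0.728, 0.001, 0.0]
ft_force: [-0.3, -0.1, -0.2]
grip_width: 1.002
grasp_force: 0.0
yaw of tool x 93.48257974914392 shift [-0.0011 -0.0004  0.0012]
[-0.2503 -0.0616 -0.1908]
```

View pics/w5.png

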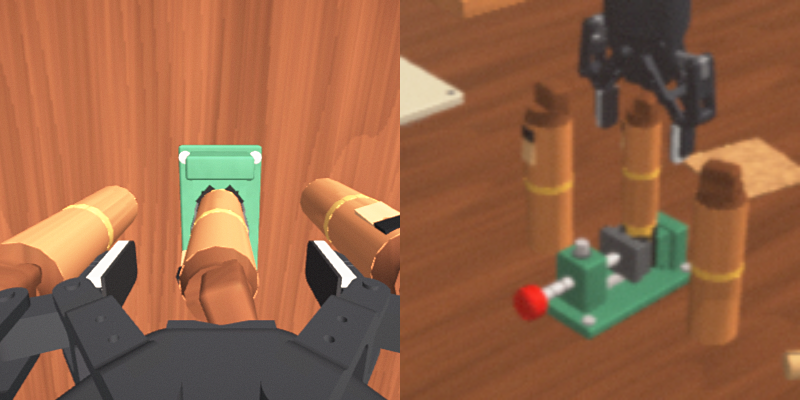

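The fingers stand on either side of the head (left panel: pads at 115 and 330, head at 222), clear of the look-alikes.

```bash
python3 -m creep '{"slide":[[0,0,0],[0,0,0],[0,0,0],[0,0,0],[0,0,0],[0,0,0],[0,0,0]],"twist":[0,0,0,0,0,0,0]}' 20 40
python3 -m creep '{"slide":[[0,0,-0.002],[0,0,-0.003],[0,0,-0.003],[0,0,-0.004],[0,0,-0.004],[0,0,-0.004]],"twist":[0,0,0,0,0,0]}'
```

```text
clock: 13.02
position: [0.5487, 0.017, 0.1385]
ee_rot: [0.685, 0.728, 0.0, -0.0]
ft_force: [-3.2, 0.0, 5.3]
grip_width: 0.386
grasp_force: 39.1
clock: 13.78
position: [0.5487, 0.017, 0.1586]
ee_rot: [0.685, 0.728, 0.0, -0.0]
ft_force: [0.4, -0.2, -5.4]
grip_width: 0.386
grasp_force: 39.8
```

```bash
python3 -m creep '{"slide":[[0,0,-0.004],[0,0,-0.004],[0,0,-0.004],[0,0,-0.004],[0,0,-0.004],[0,0,0]],"twist":[0,0,0,0,0,0]}'
python3 -m creep '{"slide":[[0,0,-0.004],[0,0,-0.004],[0,0,-0.004],[0,0,-0.004],[0,0,-0.006],[0,0,0]],"twist":[0,0,0,0,0,0]}'
python3 - <<'E'
from h import *
q,e=manip.camera("scene");cv2.imwrite("pics/s6.png",cv2.resize(q[90:250,250:410],(600,600),interpolation=cv2.INTER_CUBIC))
E
```

```text
clock: 14.52
position: [0.5493, 0.017, 0.1791]
ee_rot: [0.685, 0.728, 0.001, 0.0]
ft_force: [-0.8, -0.3, -0.7]
grip_width: 0.387
grasp_force: 40.3
clock: 15.28
position: [0.5491, 0.017, 0.2009]
ee_rot: [0.685, 0.728, 0.0, 0.0]
ft_force: [0.4, 0.7, -1.2]
grip_width: 0.384
grasp_force: 40.3
```

View pics/s6.png

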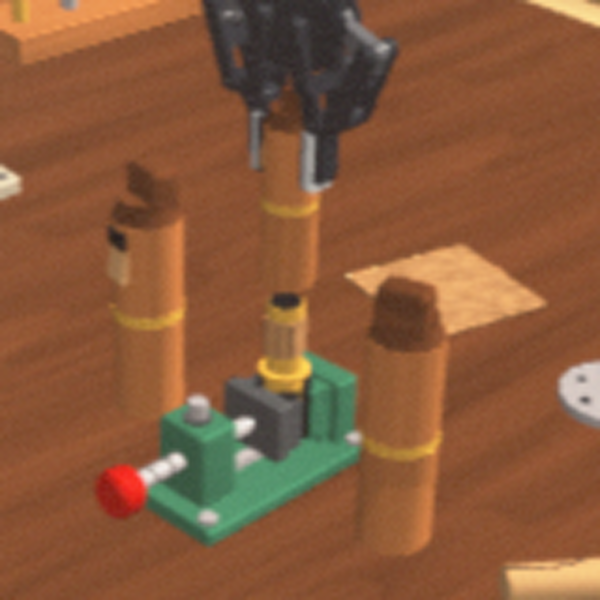

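The head is off, with its lower end at (290,280) above the tenon top at (287,300), and the slide's collar (285,372) still sits in the jaws. Now I'll carry the head to the mat.

```bash
python3 -m creep '{"slide":[[0,0,-0.015],[0,0,-0.02],[0,0,-0.01],[0,0,0]],"twist":[0,0,0,0]}'
python3 -c "
from h import *
rel(.466,.262,.073)"
```

```text
clock: 15.82
position: [0.5491, 0.017, 0.246]
ee_rot: [0.685, 0.728, 0.001, 0.0]
ft_force: [0.2, -0.1, -2.0]
grip_width: 0.385
grasp_force: 40.3
yaw of tool x 93.51619057102586 shift [ 0.2496 -0.0682  0.1731]
```

```bash
python3 -m creep '{"slide":[[0.02,-0.006,0],[0.04,-0.01,0],[0.045,-0.013,0],[0.045,-0.013,0],[0.045,-0.013,0],[0.035,-0.009,0],[0.02,-0.004,0],[0,0,0]],"twist":[0,0,0,0,0,0,0,0]}'
python3 -m creep '{"slide":[[0,0,0.02],[0,0,0.04],[0,0,0.04],[0,0,0.03],[0,0,0.015],[0,0,0.01],[0,0,0],[0,0,0]],"twist":[0,0,0,0,0,0,0,0]}'
python3 - <<'E'
from h import *
rel(.466,.262,.073)
q,e=manip.camera("scene");cv2.imwrite("pics/s7.png",cv2.resize(q[90:250,280:440],(600,600),interpolation=cv2.INTER_CUBIC))
E
```

```text
clock: 16.82
position: [0.4652, 0.263, 0.2448]
ee_rot: [0.684, 0.729, -0.0, 0.0]
ft_force: [-0.2, -1.1, -0.0]
grip_width: 0.389
grasp_force: 40.3
clock: 17.82
position: [0.4662, 0.2626, 0.0912]
ee_rot: [0.685, 0.728, 0.001, 0.0]
ft_force: [0.9, -0.7, 0.3]
grip_width: 0.391
grasp_force: 40.3
yaw of tool x 93.504991353501 shift [-0.0006 -0.0002  0.0182]
```

View pics/s7.png

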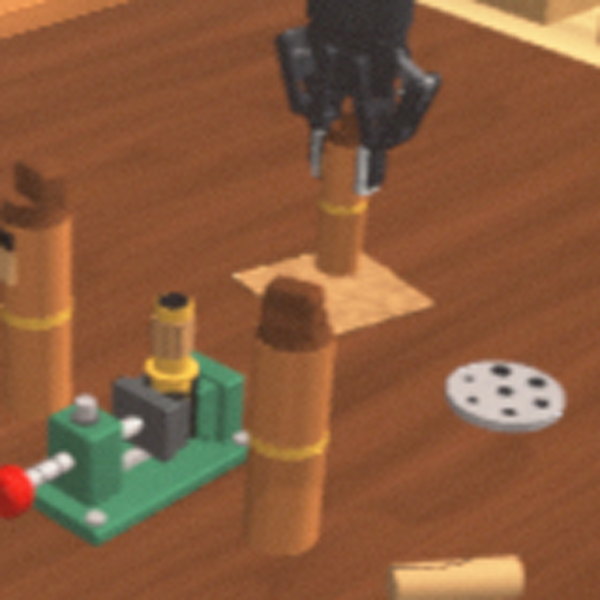

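The head hangs upright over the mat, its lower end at (338,270), about 18 mm above the cork. I'll lower it slowly.

```bash
python3 -m creep '{"slide":[[0,0,0.005],[0,0,0.005],[0,0,0.003],[0,0,0.002],[0,0,0.001],[0,0,0]],"twist":[0,0,0,0,0,0]}'
python3 -m creep '{"slide":[[0,0,0.001],[0,0,0],[0,0,0.001],[0,0,0]],"twist":[0,0,0,0]}'
```

```text
clock: 18.62
position: [0.4656, 0.2623, 0.0743]
ee_rot: [0.685, 0.728, -0.0, 0.0]
ft_force: [0.6, -0.5, -1.7]
grip_width: 0.391
grasp_force: 40.3
clock: 19.12
position: [0.4657, 0.2624, 0.0725]
ee_rot: [0.685, 0.728, 0.0, -0.0]
ft_force: [-2.4, -0.6, 2.9]
grip_width: 0.387
grasp_force: 40.7
```

```bash
python3 -m creep '{"slide":[[0,0,0.001],[0,0,0],[0,0,0]],"twist":[0,0,0]}'
```

```text
clock: 19.5
position: [0.4659, 0.2626, 0.0725]
ee_rot: [0.685, 0.728, 0.0, -0.0]
ft_force: [-4.8, -2.6, 14.2]
grip_width: 0.389
grasp_force: 42.1
```

```bash
python3 -m creep '{"slide":[[0,0,-0.001],[0,0,0],[0,0,0]],"twist":[0,0,0]}' - 20
python3 -m creep '{"slide":[[0,0,0],[0,0,0],[0,0,0]],"twist":[0,0,0]}' 48
python3 -m creep '{"slide":[[0,0,0],[0,0,0],[0,0,0],[0,0,0]],"twist":[0,0,0,0]}' 90
python3 -m creep '{"slide":[[0,0,-0.01],[0,0,-0.03],[0,0,-0.04],[0,0,-0.04],[0,0,-0.04],[0,0,-0.02],[0,0,0],[0,0,0]],"twist":[0,0,0,0,0,0,0,0]}'
python3 - <<'E'
from h import *
q,d=manip.camera("scene");cv2.imwrite("pics/s8.png",cv2.resize(q[90:290,230:450],(660,600),interpolation=cv2.INTER_CUBIC))
P=cloud("scene",d);roi=np.zeros((400,640),bool);roi[100:185,345:400]=1
for m,c,s in blobs((P[...,2]>.03)&(P[...,2]<.16)&roi&(d>0)&(P[...,1]>.15),20): print(c,s,np.median(P[m],0),P[m].min(0),P[m].max(0))
E
```

```text
clock: 19.88
position: [0.4657, 0.2624, 0.0725]
ee_rot: [0.685, 0.728, 0.0, -0.0]
ft_force: [-1.6, -0.6, 6.0]
grip_width: 0.384
grasp_force: 40.7
clock: 20.25
position: [0.4655, 0.2623, 0.0721]
ee_rot: [0.685, 0.728, -0.0, -0.0]
ft_force: [-0.6, 0.6, -0.4]
grip_width: 0.478
grasp_force: 0.0
clock: 20.75
position: [0.4656, 0.2624, 0.0723]
ee_rot: [0.685, 0.728, 0.0, -0.0]
ft_force: [0.8, 0.5, 0.3]
grip_width: 0.903
grasp_force: 0.0
clock: 21.75
position: [0.4652, 0.2621, 0.2516]
ee_rot: [0.685, 0.728, -0.0, -0.0]
ft_force: [-0.5, -0.4, 0.0]
grip_width: 0.905
grasp_force: 0.0
[371.1611 142.8602] [364 124  15  38 422] [0.4771 0.2501 0.0835] [0.452  0.2403 0.0304] [0.4889 0.2757 0.1343]
```

View pics/s8.png

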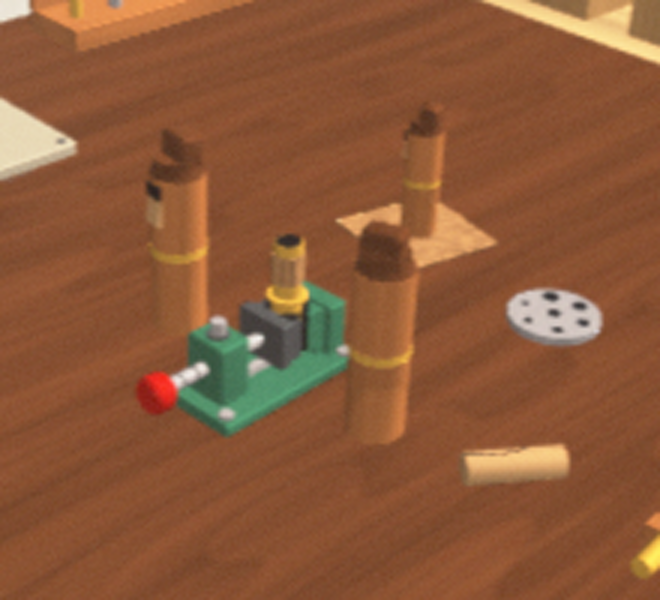

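The head stands upright on the mat (421,235) with its top at 0.134 m as expected. The slide stands in the clamp (288,300), and the rod is at the middle click.

```bash
python3 -c "
from workcell import manip
print(manip.hand_in())"
```

```text
the job is handed in; nothing more can be done
None
```

The job is handed in: the head stands upright on the cork mat, the slide is still standing in the clamp, and the rod went in about 14 mm to its middle click, all in about 22 s with nothing else on the desk touched.

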